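# Pin the cabinet door shut

### The job

Push the door of the small white cabinet fully shut, then take the orange-gripped steel pin from the wooden block and push it down through the steel keeper and the slotted tongue of the door, until its collar sits flush on the keeper, and let go. The keeper's hole has to be found by feel: never force the pin or the door, and leave the box of cam locks, the red ratchet handle and the pry bar where they are.

Things in the scene. Friction and masses are not known exactly. Their poses are not given: they have to be found in the camera images.
- cabinet: small white cabinet, 180 deep (its x) x 260 wide (its y) x 150 mm high, immovable. Origin: centre of its underside, on the table. Its front faces its own -x; x points to its back, y to its left side seen from the front, z up.
- door (a joint): angle of the white door (rad): 0 shut (hard stop), positive open, towards cabinet -x. Vertical hinge at cabinet x -91, y +130 mm. Panel 258 wide, 16 thick, 6 to 148 mm above the table; shut, its outer face is at cabinet x -107 mm. Lightly stiff (0.12 N m): it stays where it is left. A 24 mm steel knob stands 22 mm out of its face, 225 mm from the hinge, 75 mm up.
- door_edge (a point): middle of the free edge of the door's outer face, 258 mm from the hinge and 77 mm above the table
- keeper (a point): right-hand reference mark of the keeper, fixed to the cabinet (cabinet x -60, y -96, z 192 mm, same axes), level with the top of the upper plate. The keeper is a steel fork: two level plates 46 (x) x 64 mm (y), 6 thick, 12 mm apart, one 11.8 mm hole through both, midway along their y. The hole is in line with this point in x, and 4 to 32 mm from it towards cabinet +y (unmeasured, varies): feel for it.
- pin_grip (a point): centre of the pin's orange round grip (18 mm across, 36 high); z up along the pin. Below it a steel collar 22 mm across, 4 thick, its underside 22 mm below this point, then a 36 mm steel shank 10 mm across with a groove above its end; its last 8 mm are only 8 mm across, down to a flat tip 58 mm below this point. About 80 g. It starts upright in the wooden block, collar on the block.
- rack: wooden block, 100 x 70 x 50 mm high, fixed, with one 12 mm hole in its middle that holds the pin. Origin: centre of its underside, on the table.
- camlock_box: bystander: clear box of cam locks with its lid shut, 89 x 69 x 36 mm, loose on top of the cabinet at its back left. Origin: centre of its underside.
- ratchet: bystander: red ratchet handle with steel head, 180 mm long, 33 mm high, lying along its x. Origin: underside, near its middle.
- prybar: bystander: stainless steel pry bar, 223 mm long, 31 mm high at its bent end, lying along its x. Origin: underside, near its middle.
- pin: the pin itself (see pin_grip); origin at the centre of its tip, z up along the pin.
- tongue (a point): centre of the slot in the door's dark steel tongue, at its top face, 208 mm from the hinge and 182 mm above the table. The tongue is a level plate 5 mm thick, 64 mm wide, reaching back from the door's top edge; slot 13 mm (x) by 43 mm (y, along the door). A strip on the door's face carries it, standing out 3 mm. With the door shut the slot lies in the keeper's gap.
- keeper_rail (a point): centre of the keeper's steel rail on the cabinet's top, at z 150 mm, 30 mm behind the hole's line. The keeper is screwed to it and does not slide, but its fork is sprung: above about 3 N downwards it gives 1 mm per 4 N, 4 mm at most, and springs back up. Two spring balls in its lower plate hold the shank up with the collar about 8 mm high; 3 to 8 N pushes it past them, they snap into its groove, and then the force climbs on: it is home.

How it is judged:
By the outcome, as a careful person would: the job done as asked, in the order asked, and still so for the second after the job is handed in, with the robot touching nothing.
It also fails if it takes over 72 s, if anything falls off the work surface, if the arm or the gripper's body presses on something with over 40 N, if the wrist force passes 120 N, or if a joint passes its speed limit or range.

### The arm

A 6-joint arm with a two-finger parallel gripper is mounted at the origin on the work surface. World frame = base frame: x ahead of the robot, y to its left, z up, the work surface at z = 0. Lengths are in m, angles in rad, forces in N, time in s.
With the tool pointing down it reaches from about 0.325 to 0.9 m from the base axis. Payload 3.5 kg.
Tool frame: the origin (TCP) lies midway between the tips of the shut fingers; the grasp point (between the pads) lies 19 mm behind it; x points along the fingers, y is the direction in which the jaws open and shut, and the axes are right-handed (so a half turn about x gives the same grasp; the last joint's range is limited). The gripper opens to 85 mm and grips with 20 to 120 N. Pads are 22 mm wide; open, the fingers measure 114 mm over their backs; the gripper's body (76 mm by 85 mm) begins 54 mm behind the grasp point. The pads swing forward as they close: fully open they stand 13 mm farther back than shut.
Start: joints at [-1.312, 0.276, -0.026, 1.268, 0, 1.467], TCP at [0.221, -0.585, 0.196] pointing down, gripper open.
Joint ranges: [-3.12, 3.12], [-0.85, 1.88], [-1.08, 1.24], [-1.95, 2.15], [-1.57, 1.53], [-3.14, 3.14]. Speed limits (rad/s): [2.57, 2.57, 3.14, 3.14, 3.14, 3.14].

### API

Orientations are given as [roll, pitch, yaw] about the fixed x, y, z axes, in that order (R = Rz(yaw) Ry(pitch) Rx(roll)).
In Python, from cell import bot gives the robot as it stands.
- The arm moves only by the tool arm_command, never from a script. Its argument "commands" is a list of rows, each a list of 6 numbers: the shift along the tool's x, y, z scaled (see below), then the turn, a rotation vector about the tool's x, y, z scaled (see below). A call has 1 to 8 rows; each row shifts and turns the commanded pose from where the row before left it, along the tool's axes as they then stand; what a row does not reach is not made up. The controller multiplies each number of a shift by 0.2 m and each number of a turn by 45 degrees. A row lasts 1/12 s, in which the tool goes at most 41.7 mm and 7.16 degrees, less where a joint would pass 70% of its speed; a pose out of reach is approached as far as the arm can. A call with a number of a shift or a turn outside -1 to 1 is refused whole. A call with a gripper value outside its range is refused whole. "grip" is the closure, from -1 (fully open) to 1 (shut), set as the call begins (left out, the last holds). The fingers move at their own pace and stop on an object; the grip force is fixed at half the most. Time passes only in rows, so rows that do not move let the fingers close. It gives the time, the measured TCP pose, the force and the opening at its end, in the units of the state.
- bot.get_state(): the state, without advancing time (a new reading comes with each control period).
- bot.capture(name): name is "side" or "top" or "wrist"; returns a dict with "image" (480x640x3 uint8, blue, green, red), "intrinsics" (3x3 intrinsics, pixels), "k1" (the pictures are not rectified: a ray, as slopes to the right and down, at radius r is drawn at 1 + k1 r^2 times it, then the intrinsics apply), "R" (3x3) and "t" (3): a world point X has camera coordinates R X + t. Camera axes: x right, y down, z forward; pixel columns grow to the right and rows downward; lengths in m; the calibration is good to about 2 mm. A picture is of the moment at which its call begins. There is no depth.
- bot.hand_in(): hands the job in, once; it reports no verdict.
The state is a dict: "t": time; "joint_pos": joint angles; "joint_vel": joint speeds; "effort": joint torques, N m; "tool_pos": TCP position; "ee_rot": TCP orientation; "force": force on the tool from outside, world axes, zero at the start; "wrist_torque": the same for the moment, N m; "gripper_width": finger opening in m.
Only numpy, scipy, OpenCV 4.12 (cv2) and the standard library are available. Lean on these libraries where they do the work, as an engineer would, in place of code of your own. Each camera call takes 0.05 s, during which the arm holds its last target. There are 200 camera calls.

## Working session

There is one attempt and no reset: what is moved stays moved. The work goes in short steps, Python scripts to look and compute and a tool call to move; the robot and the scene stay as the last step left them, time stands still between calls to the robot, and variables do not carry over. Pictures are saved under pics/ and viewed, about 8 in all and at most 12, crops included, and the job is handed in when it is done.

Besides the shell and the picture viewer there is one more tool, called after "Request:" by a JSON object that holds its "method" and its "body", one argument or row to a line. arm_command: Moves the arm, as the interface text tells. Shifts and turns lie within -1 to 1; 1 stands for 0.2 m of shift or 45 degrees of turn. Its arguments: {"type":"object","properties":{"commands":{"type":"array","items":{"type":"array","items":{"type":"number","minimum":-1,"maximum":1}}},"grip":{"type":"number"}},"required":["commands"]}

```bash
ls; mkdir -p pics; cat > h.py <<'E'
import numpy as np, cv2
from cell import bot
def cap(n,f=None):
    c=bot.capture(n)
    if f: cv2.imwrite('pics/'+f,c['image'])
    np.savez('cal_%s.npz'%n,K=c['intrinsics'],k1=c['k1'],R=c['R'],t=c['t'])
    return c
def cal(n):
    d=np.load('cal_%s.npz'%n); return d['K'],float(d['k1']),d['R'],d['t']
def ray(n,u,v):
    K,k1,R,t=cal(n)
    d=cv2.undistortPoints(np.array([[[u,v]]],float),K,np.array([k1,0,0,0.]))[0,0]
    return -R.T@t, R.T@np.array([d[0],d[1],1])
def atz(n,u,v,z):
    o,d=ray(n,u,v); return o+d*(z-o[2])/d[2]
def proj(n,X):
    K,k1,R,t=cal(n)
    return cv2.projectPoints(np.array(X,float).reshape(-1,3),cv2.Rodrigues(R)[0],t,K,np.array([k1,0,0,0.]))[0].reshape(-1,2)
E
python3 - <<'E'
from h import *
cap('top','top0.png');cap('side','side0.png')
for n in('top','side'):
    print(n,cal(n))
print(bot.get_state())
E
```

```text
pics
top (array([[489.21879823,   0.        , 328.78144011],
       [  0.        , 489.21879823, 235.75041698],
       [  0.        ,   0.        ,   1.        ]]), -0.0009723319978594664, array([[-0.00661106, -0.99997675,  0.00166928],
       [-0.99071294,  0.00632309, -0.13582298],
       [ 0.13580927, -0.00255172, -0.99073171]]), array([0.02863262, 0.58325352, 1.11931082]))
side (array([[612.36477151,   0.        , 316.1386382 ],
       [  0.        , 612.36477151, 238.91314246],
       [  0.        ,   0.        ,   1.        ]]), 0.06504904819574077, array([[ 0.98640125, -0.16409157,  0.00930263],
       [-0.11193056, -0.71213726, -0.69305994],
       [ 0.12035004,  0.68259394, -0.72081994]]), array([-0.56833235,  0.21133549,  1.11679058]))
{'t': 0.1, 'joint_pos': array([-1.31242290e+00,  2.77065326e-01, -2.77447129e-02,  1.26801115e+00,
       -3.26968532e-05,  1.46738677e+00]), 'joint_vel': array([-0.00088723, -0.0004605 ,  0.00367587,  0.00207925, -0.00082616,
       -0.00109197]), 'effort': array([ 6.11611813e-05, -4.46707034e+01,  2.96127999e+01,  8.46939452e-03,
       -2.65297085e-04,  5.76051420e-06]), 'tool_pos': array([ 0.22098802, -0.58379088,  0.19466593]), 'ee_rot': array([-1.6580596 ,  1.5687712 ,  1.84531607]), 'force': array([0.70772487, 0.48035758, 0.59803403]), 'wrist_torque': array([0.04398852, 0.0423757 , 0.00553163]), 'gripper_width': 0.08533051152981576}
```

View pics/top0.png

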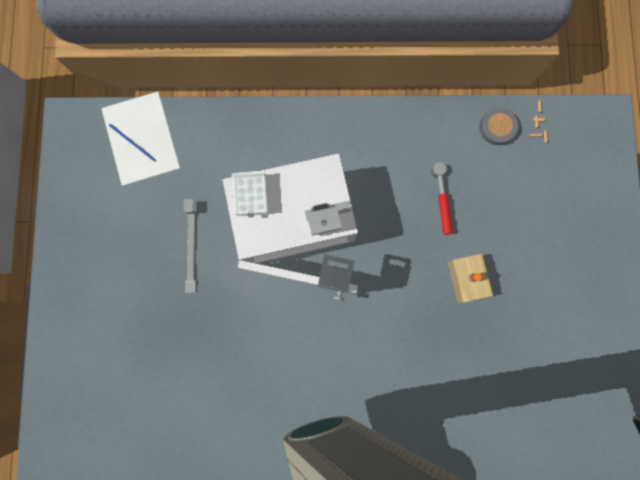

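View pics/side0.png

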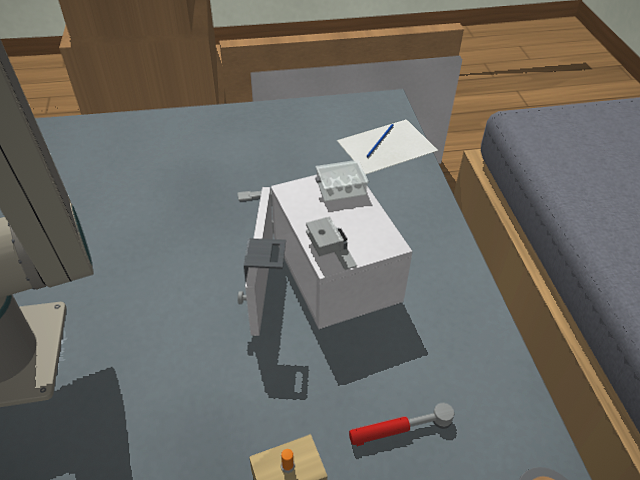

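The top view shows the cabinet around (290,205), the open door from (240,263) to (355,290), and the keeper at (323,218). The block and pin are at (472,278), with the ratchet and pry bar clear of them. The side view agrees. I'll zoom in for exact corners.

```bash
python3 - <<'E'
import cv2,numpy as np
t=cv2.imread('pics/top0.png');s=cv2.imread('pics/side0.png')
a=cv2.resize(t[145:305,215:365],None,fx=2.66,fy=2.66,interpolation=cv2.INTER_CUBIC)  # 399x425
b=cv2.resize(s[150:350,230:420],None,fx=2.1,fy=2.1,interpolation=cv2.INTER_CUBIC) #399x420
c=cv2.resize(t[245:310,440:505],None,fx=2.66,fy=2.66,interpolation=cv2.INTER_CUBIC)
d=cv2.resize(s[430:480,240:335],None,fx=3,fy=3,interpolation=cv2.INTER_CUBIC)
o=np.zeros((600,800,3),np.uint8)
for im,x,y in((a,0,0),(b,400,0),(c,0,426),(d,400,426)):
    o[y:y+im.shape[0],x:x+im.shape[1]]=im
cv2.imwrite('pics/z1.png',o)
# pin grip centroid (orange)
for n,i in(('t',t),('s',s)):
    h=cv2.cvtColor(i,cv2.COLOR_BGR2HSV); m=cv2.inRange(h,(6,200,150),(16,255,255))
    k,l,st,ce=cv2.connectedComponentsWithStats(m)
    print(n,[(st[j].tolist(),ce[j].round(1).tolist()) for j in range(1,k) if st[j][4]>30])
E
```

```text
t []
s [([282, 449, 11, 11, 91], [287.0, 454.3])]
```

View pics/z1.png

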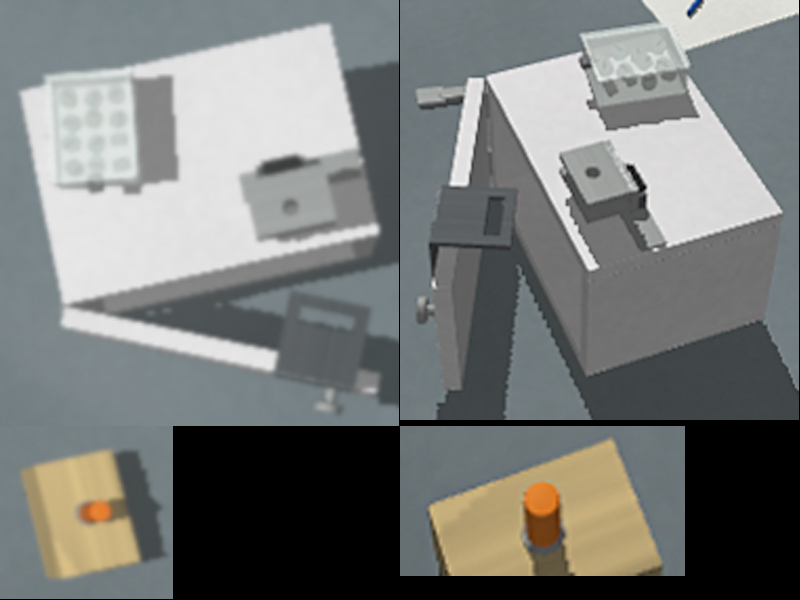

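```bash
cat > fit.py <<'E'
from h import *
from scipy.optimize import least_squares
A=lambda x,y:((x+.5)/2.66-.5+215,(y+.5)/2.66-.5+145)
B=lambda x,y:((x-400+.5)/2.1-.5+230,(y+.5)/2.1-.5+150)
C=lambda x,y:((x+.5)/2.66-.5+440,(y-426+.5)/2.66-.5+245)
D=lambda x,y:((x-400+.5)/3-.5+240,(y-426+.5)/3-.5+430)
bx,by,H=.09,.13,.15
pts=[('top',(bx,by,H),A(22,92)),('top',(bx,-by,H),A(329,25)),('top',(-bx,-by,H),A(378,230)),('top',(-bx,by,H),A(65,303)),
('side',(-bx,by,H),B(487,75)),('side',(-bx,-by,H),B(595,268)),('side',(bx,-by,H),B(780,212)),('side',(-bx,-by,0),B(587,375)),('side',(bx,-by,0),B(765,320))]
def W(p,X): c,s=np.cos(p[2]),np.sin(p[2]); x,y,z=X; return np.array([p[0]+c*x-s*y,p[1]+s*x+c*y,z])
def doorpt(q,r,off,z): # off = distance behind outer face... hinge at (-.091,.130); direction along door at angle q
    u=np.array([-np.sin(q),-np.cos(q)]); n=np.array([-np.cos(q),np.sin(q)]) # outward
    return np.array([-.091,.130])+r*u+off*n
def res(p):
    r=[]
    for n,X,uv in pts: r+=list(proj(n,W(p,X))[0]-uv)
    return r
f=least_squares(res,[.6,.06,.15]); p=f.x; print('cab',p,np.degrees(p[2]),np.round(f.fun,1).reshape(-1,2).tolist())
Ri=lambda w:np.array([[np.cos(p[2]),np.sin(p[2])],[-np.sin(p[2]),np.cos(p[2])]])@(w[:2]-p[:2])
for n,uv in(('top',A(290,207)),('side',B(593,172))):
    w=atz(n,*uv,.192); print('hole',n,w,'cab',Ri(w)*1e3)
for n,uv in(('top',A(332,313)),('side',B(495,215))):
    w=atz(n,*uv,.182); l=Ri(w)-np.array([-.091,.13]); print('slot',n,w,'cab',Ri(w)*1e3,'r',np.hypot(*l)*1e3,np.arctan2(-l[0],-l[1]))
for n,uv in(('top',C(98,511)),('side',D(542,494))): print('pin',n,atz(n,*uv,.090))
for n,c in(('top',[C(112,450),C(140,562),C(60,578),C(32,470)]),('side',[D(612,440),D(430,503),D(662,566)])):
    for uv in c: print('rack',n,atz(n,*uv,.05))
np.save('cab.npy',p)
E
python3 fit.py
```

```text
cab [0.63561338 0.11102136 0.21936711] 12.568809607089774 [[-1.3, -0.6], [-0.4, -1.3], [0.2, 0.8], [-1.0, 0.5], [-0.4, 0.1], [-2.3, 1.2], [2.3, -0.3], [0.4, 1.4], [0.1, -0.0]]
hole top [0.59019856 0.03551234 0.192     ] cab [-60.75814386 -63.8166744 ]
hole side [0.58997142 0.03507064 0.192     ] cab [-61.07596099 -64.19835939]
slot top [0.50845416 0.00348929 0.182     ] cab [-147.51216535  -77.28374201] r 214.84919021590463 0.26616329912595305
slot side [0.50419829 0.0085398  0.182     ] cab [-150.56699425  -71.42813426] r 210.05123202796383 0.2875286205700573
pin top [ 0.4819214  -0.30555706  0.09      ]
pin side [ 0.48149504 -0.30448484  0.09      ]
rack top [ 0.53736234 -0.33256022  0.05      ]
rack top [ 0.43951678 -0.35210692  0.05      ]
rack top [ 0.42621033 -0.28196648  0.05      ]
rack top [ 0.5202074  -0.26149401  0.05      ]
rack side [ 0.52270294 -0.26322583  0.05      ]
rack side [ 0.42634207 -0.28136787  0.05      ]
rack side [ 0.53686719 -0.33178797  0.05      ]
```

```bash
cat > st.py <<'E'
from h import *
from scipy.spatial.transform import Rotation as Ro
import sys
p=np.load('cab.npy'); c,s=np.cos(p[2]),np.sin(p[2])
def cab2w(x,y,z): return np.array([p[0]+c*x-s*y,p[1]+s*x+c*y,z])
def show(*targets):
    S=bot.get_state(); R=Ro.from_euler('xyz',S['ee_rot']).as_matrix(); T=S['tool_pos']
    Rd=np.array([[0,-s,c],[0,c,s],[-1,0,0]])
    rv=Ro.from_matrix(R.T@Rd).as_rotvec(degrees=True)
    d=T[:2]-p[:2]
    print('t',round(S['t'],2),'tcp',T.round(4),'cab',((np.array([c*d[0]+s*d[1],-s*d[0]+c*d[1],T[2]]))*1e3).round(1),'F',S['force'].round(1),'w',round(S['gripper_width'],4))
    print('turn to cab frame deg',rv.round(2),'units',(rv/45).round(3))
    for w in targets: print('target',w.round(4),'units in present tool',(R.T@(w-T)/.2).round(3),'in cab-tool',(Rd.T@(w-T)/.2).round(3))
E
python3 - <<'E'
from st import *
show(cab2w(-.185,0,.24))
E
```

```text
t 0.1 tcp [ 0.221  -0.5838  0.1947] cab [-555.9 -587.9  194.7] F [0.7 0.5 0.6] w 0.0853
turn to cab frame deg [-1.7184e+02 -1.7000e-01 -0.0000e+00] units [-3.819 -0.004 -0.   ]
target [0.455  0.0708 0.24  ] units in present tool [-0.221 -2.647 -2.253] in cab-tool [-0.227  2.94   1.854]
```

Request:
{"method": "arm_command", "body": {
  "commands": [
    [-0.03,0,0,-0.14,0,0],
    [-0.03,0,0,-0.14,0,0],
    [-0.03,0,0,-0.14,0,0],
    [-0.03,0,0,-0.14,0,0],
    [-0.03,0,0,-0.14,0,0],
    [-0.03,0,0,-0.14,0,0],
    [-0.03,0,0,-0.14,0,0],
    [-0.03,0,0,-0.14,0,0]
  ],
  "grip": 1
}}

```text
t: 0.77
tool_pos: [0.2211, -0.5841, 0.2433]
ee_rot: [-2.536, 1.569, 1.852]
force: [0.0, -0.7, 0.4]
gripper_width: 0.0
```

Request:
{"method": "arm_command", "body": {
  "commands": [
    [0,0,0,-0.14,0,0],
    [0,0,0,-0.14,0,0],
    [0,0,0,-0.14,0,0],
    [0,0,0,-0.14,0,0],
    [0,0,0,-0.1387,0,0],
    [0,0,0,0,0,0]
  ]
}}

```text
t: 1.27
tool_pos: [0.2211, -0.5841, 0.243]
ee_rot: [-3.099, 1.57, 1.834]
force: [-0.7, -0.3, -1.1]
gripper_width: 0.0001
```

```bash
sed -i 's/Rd=np.array.*/Rd=np.array([[0,c,s],[0,s,-c],[-1,0,0]])/' st.py; python3 - <<'E'
from st import *
show(cab2w(-.195,0,.24))
print(bot.get_state()['joint_pos'])
E
```

```text
t 1.27 tcp [ 0.2211 -0.5841  0.243 ] cab [-555.8 -588.3  243. ] F [-0.7 -0.3 -1.1] w 0.0001
turn to cab frame deg [ 0.1  -0.07  0.  ] units [ 0.002 -0.002  0.   ]
target [0.4453 0.0686 0.24  ] units in present tool [ 0.019  1.809 -2.938] in cab-tool [ 0.015  1.804 -2.941]
[-1.31236040e+00  2.57201861e-01  4.76955075e-02  1.36258160e+00
 -6.37287457e-06  3.72534519e-02]
```

Request:
{"method": "arm_command", "body": {
  "commands": [
    [0,0.1,-0.163,0,0,0],
    [0,0.1,-0.163,0,0,0],
    [0,0.1,-0.163,0,0,0],
    [0,0.1,-0.163,0,0,0],
    [0,0.1,-0.163,0,0,0],
    [0,0.1,-0.163,0,0,0],
    [0,0.1,-0.163,0,0,0],
    [0,0.1,-0.163,0,0,0]
  ]
}}

```text
t: 1.93
tool_pos: [0.3206, -0.2932, 0.2434]
ee_rot: [2.895, 1.571, 1.54]
force: [0.6, 1.1, -0.4]
gripper_width: -0.0003
```

Request:
{"method": "arm_command", "body": {
  "commands": [
    [0,0.1,-0.163,0,0,0],
    [0,0.1,-0.163,0,0,0],
    [0,0.1,-0.163,0,0,0],
    [0,0.1,-0.163,0,0,0],
    [0,0.1,-0.163,0,0,0],
    [0,0.1,-0.163,0,0,0],
    [0,0.1,-0.163,0,0,0],
    [0,0.1,-0.163,0,0,0]
  ]
}}

```text
t: 2.6
tool_pos: [0.42, -0.0038, 0.2437]
ee_rot: [0.885, 1.57, -0.469]
force: [1.5, -0.7, -0.2]
gripper_width: 0.0001
```

Request:
{"method": "arm_command", "body": {
  "commands": [
    [0,0.1,-0.163,0,0,0],
    [0,0.1,-0.163,0,0,0],
    [0.13,0,0,0,0,0],
    [0.13,0,0,0,0,0],
    [0.13,0,0,0,0,0],
    [0.13,0,0,0,0,0],
    [0,0,0,0,0,0]
  ]
}}

```text
t: 3.18
tool_pos: [0.4397, 0.0668, 0.1345]
ee_rot: [-1.781, 1.56, -3.135]
force: [-1.0, 0.2, -0.9]
gripper_width: 0.0
```

```bash
python3 - <<'E'
from st import *
show(cab2w(-.135,0,.135))
E
```

```text
t 3.18 tcp [0.4397 0.0668 0.1345] cab [-200.8   -0.6  134.5] F [-1.   0.2 -0.9] w 0.0
turn to cab frame deg [-0.11 -0.13  0.6 ] units [-0.003 -0.003  0.013]
target [0.5038 0.0816 0.135 ] units in present tool [-0.006  0.329 -0.003] in cab-tool [-0.003  0.329 -0.003]
```

Request:
{"method": "arm_command", "body": {
  "commands": [
    [0,0.05,0,0,0,0],
    [0,0.05,0,0,0,0],
    [0,0.05,0,0,0,0],
    [0,0.05,0,0,0,0],
    [0,0.04,0,0,0,0],
    [0,0.04,0,0,0,0],
    [0,0.04,0,0,0,0]
  ]
}}

```text
t: 3.77
tool_pos: [0.5088, 0.0807, 0.1402]
ee_rot: [1.412, 1.57, 0.06]
force: [0.3, 0.9, -0.2]
gripper_width: -0.0001
```

Request:
{"method": "arm_command", "body": {
  "commands": [
    [0,0.015,0,0,0,0],
    [0,0.015,0,0,0,0],
    [0,0,0,0,0,0]
  ]
}}

```text
t: 4.02
tool_pos: [0.5136, 0.0819, 0.1396]
ee_rot: [-1.953, 1.571, 2.979]
force: [0.2, -0.1, -0.1]
gripper_width: 0.0001
```

Request:
{"method": "arm_command", "body": {
  "commands": [
    [0.025,0,0,0,0,0],
    [0,0.01,0,0,0,0],
    [0,0,0,0,0,0]
  ]
}}

```text
t: 4.27
tool_pos: [0.5146, 0.0822, 0.1342]
ee_rot: [-1.784, 1.57, -3.135]
force: [-0.2, 0.4, 0.2]
gripper_width: 0.0002
```

Request:
{"method": "arm_command", "body": {
  "commands": [
    [0,0.01,0,0,0,0],
    [0,0,0,0,0,0],
    [0,0,0,0,0,0]
  ]
}}

```text
t: 4.52
tool_pos: [0.5172, 0.0827, 0.1348]
ee_rot: [1.27, 1.571, -0.081]
force: [0.1, 0.2, -0.1]
gripper_width: -0.0004
```

Request:
{"method": "arm_command", "body": {
  "commands": [
    [0,0.01,0,0,0,0],
    [0,0,0,0,0,0],
    [0,0,0,0,0,0]
  ]
}}

```text
t: 4.77
tool_pos: [0.5192, 0.0831, 0.1348]
ee_rot: [1.327, 1.571, -0.025]
force: [-0.4, 0.1, 0.1]
gripper_width: 0.0001
```

```bash
python3 - <<'E'
from h import *
s=cap('side')['image'];t=cap('top')['image']
o=np.hstack([cv2.resize(t[145:305,215:365],(400,427)),cv2.resize(s[150:350,230:420],(400,427))])
cv2.imwrite('pics/d1.png',o)
E
```

```text
(no output)
```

View pics/d1.png

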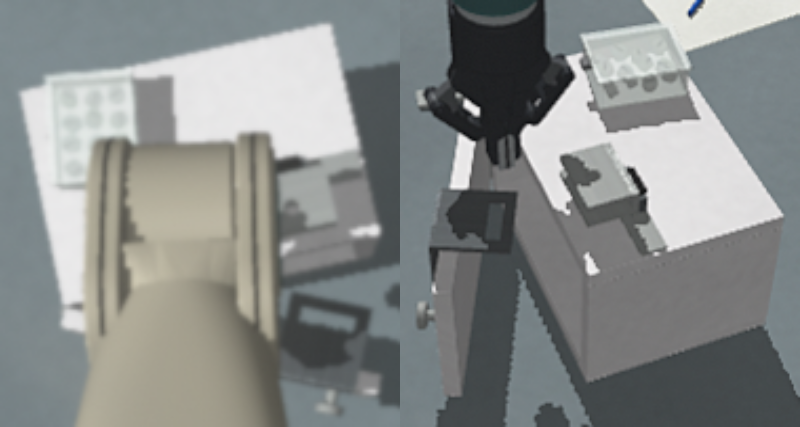

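```bash
python3 - <<'E'
from st import *
from fit import doorpt
show()
T=bot.get_state()['tool_pos']
B2=lambda uv:((uv-[230,150])*2.1*np.array([1,427/420])+[400,0]).round(0)
print('tcp',B2(proj('side',T)))
for z in(.14,.148):
  for r in (0,.13,.258):
    for q in(0,.2,.28):
      d=doorpt(q,r,.016,0); print(z,r,q,B2(proj('side',cab2w(d[0],d[1],z))))
E
```

```text
cab [0.63561338 0.11102136 0.21936711] 12.568809607089774 [[-1.3, -0.6], [-0.4, -1.3], [0.2, 0.8], [-1.0, 0.5], [-0.4, 0.1], [-2.3, 1.2], [2.3, -0.3], [0.4, 1.4], [0.1, -0.0]]
hole top [0.59019856 0.03551234 0.192     ] cab [-60.75814386 -63.8166744 ]
hole side [0.58997142 0.03507064 0.192     ] cab [-61.07596099 -64.19835939]
slot top [0.50845416 0.00348929 0.182     ] cab [-147.51216535  -77.28374201] r 214.84919021590463 0.26616329912595305
slot side [0.50419829 0.0085398  0.182     ] cab [-150.56699425  -71.42813426] r 210.05123202796383 0.2875286205700573
pin top [ 0.4819214  -0.30555706  0.09      ]
pin side [ 0.48149504 -0.30448484  0.09      ]
rack top [ 0.53736234 -0.33256022  0.05      ]
rack top [ 0.43951678 -0.35210692  0.05      ]
rack top [ 0.42621033 -0.28196648  0.05      ]
rack top [ 0.5202074  -0.26149401  0.05      ]
rack side [ 0.52270294 -0.26322583  0.05      ]
rack side [ 0.42634207 -0.28136787  0.05      ]
rack side [ 0.53686719 -0.33178797  0.05      ]
t 4.87 tcp [0.5191 0.0831 0.1348] cab [-119.8   -1.9  134.8] F [ 0.6 -0.6 -1. ] w 0.0001
turn to cab frame deg [ 0.  0. -0.] units [ 0.  0. -0.]
tcp [[503. 191.]]
0.14 0 0 [[469.  88.]]
0.14 0 0.2 [[468.  86.]]
0.14 0 0.28 [[468.  85.]]
0.14 0.13 0 [[516. 181.]]
0.14 0.13 0.2 [[487. 184.]]
0.14 0.13 0.28 [[475. 184.]]
0.14 0.258 0 [[569. 287.]]
0.14 0.258 0.2 [[508. 297.]]
0.14 0.258 0.28 [[482. 299.]]
0.148 0 0 [[469.  82.]]
0.148 0 0.2 [[468.  80.]]
0.148 0 0.28 [[468.  79.]]
0.148 0.13 0 [[516. 175.]]
0.148 0.13 0.2 [[486. 178.]]
0.148 0.13 0.28 [[474. 178.]]
0.148 0.258 0 [[569. 280.]]
0.148 0.258 0.2 [[507. 291.]]
0.148 0.258 0.28 [[482. 292.]]
```

```bash
sed -i 's/^f=least/if __name__!="__main__": raise SystemExit\nf=least/' fit.py; python3 - <<'E'
from st import *
s=cap('side')['image'];w=cap('wrist')['image']
T=bot.get_state()['tool_pos']
a=cv2.resize(s[150:290,225:325],(428,600),interpolation=cv2.INTER_CUBIC)
for dz in(0,.019,.04):
    u=(proj('side',T+[0,0,dz])[0]-[225,150])*4.28; cv2.circle(a,tuple(int(x) for x in u),3,(0,0,255),-1)
o=np.zeros((600,800,3),np.uint8);o[:,:428]=a;o[:279,428:]=cv2.resize(w,(372,279))
cv2.imwrite('pics/d2.png',o)
E
```

```text
(no output)
```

View pics/d2.png

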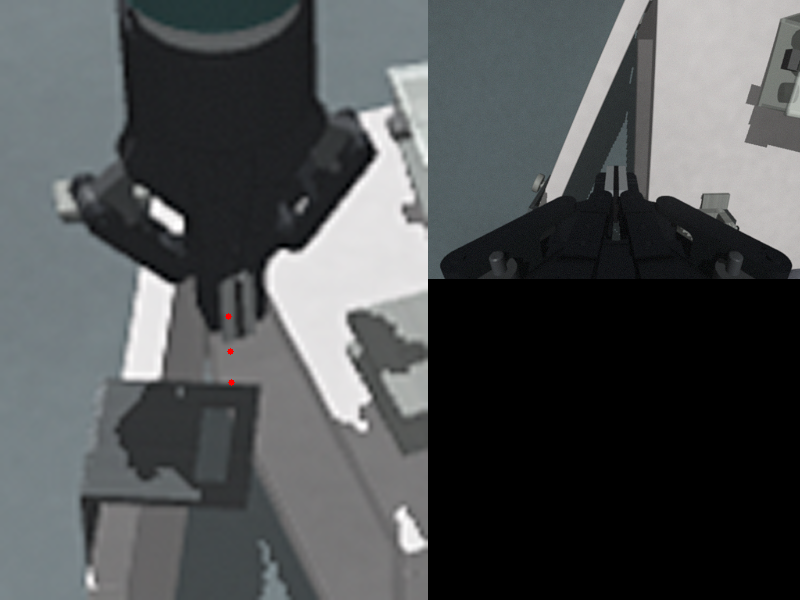

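```bash
python3 - <<'E'
from st import *
T=bot.get_state()['tool_pos']
for dz in(0,.01,.019,.03,.04): print(dz,(proj('wrist',T+[0,0,dz])*372/640+[428,0]).round(1), (proj('side',T+[0,0,dz])[0]-[225,150])*4.28)
w=cal('wrist');print('wrist cam pos',-w[2].T@w[3]-T)
E
```

```text
0 [[616.3 158.9]] [231.8176767 382.1827908]
0.01 [[616.4 163.3]] [231.0244592  366.13793021]
0.019 [[616.4 167.7]] [230.30118869 351.52154197]
0.03 [[616.4 173.8]] [229.40486614 333.42595413]
0.04 [[616.4 179.9]] [228.57800265 316.75023111]
wrist cam pos [-0.01626641  0.07148055  0.17843113]
```

The door has not moved. The fingertips sit about 25 mm above the reported TCP, so they passed over the door top without touching it. The slot offset also means the door is open about 0.43 rad. I'll go back out and lower down.

Request:
{"method": "arm_command", "body": {
  "commands": [
    [-0.15,0,0,0,0,0],
    [-0.15,0,0,0,0,0],
    [0,-0.16,0,0,0,0],
    [0,-0.16,0,0,0,0],
    [0,-0.16,0,0,0,0],
    [0.15,0,0,0,0,0],
    [0.15,0,0,0,0,0]
  ]
}}

```text
t: 5.55
tool_pos: [0.4264, 0.062, 0.1364]
ee_rot: [1.342, 1.564, -0.01]
force: [1.3, -0.8, -0.5]
gripper_width: 0.0003
```

Request:
{"method": "arm_command", "body": {
  "commands": [
    [0.1,0,0,0,0,0],
    [0.05,0,0,0,0,0],
    [0,0.05,0,0,0,0],
    [0,0.05,0,0,0,0],
    [0,0.05,0,0,0,0],
    [0,0.05,0,0,0,0],
    [0,0,0,0,0,0]
  ]
}}

```text
t: 6.13
tool_pos: [0.4689, 0.0713, 0.1063]
ee_rot: [1.406, 1.566, 0.055]
force: [0.5, -0.5, 0.8]
gripper_width: -0.0002
```

Request:
{"method": "arm_command", "body": {
  "commands": [
    [0,0.05,0,0,0,0],
    [0,0.05,0,0,0,0],
    [0,0.05,0,0,0,0],
    [0,0,0,0,0,0]
  ]
}}

```text
t: 6.47
tool_pos: [0.4973, 0.0779, 0.1057]
ee_rot: [1.553, 1.566, 0.202]
force: [0.4, 0.2, 1.0]
gripper_width: 0.0001
```

```bash
python3 - <<'E'
from st import *
show()
s=cap('side')['image'];w=cap('wrist')['image']
o=np.hstack([cv2.resize(s[150:350,225:415],(400,421)),cv2.resize(w,(400,421))])
cv2.imwrite('pics/d3.png',o)
E
```

```text
t 6.47 tcp [0.4973 0.0779 0.1057] cab [-142.2   -2.2  105.7] F [0.4 0.2 1. ] w 0.0001
turn to cab frame deg [ 0.01  0.   -0.25] units [ 0.     0.    -0.006]
```

View pics/d3.png

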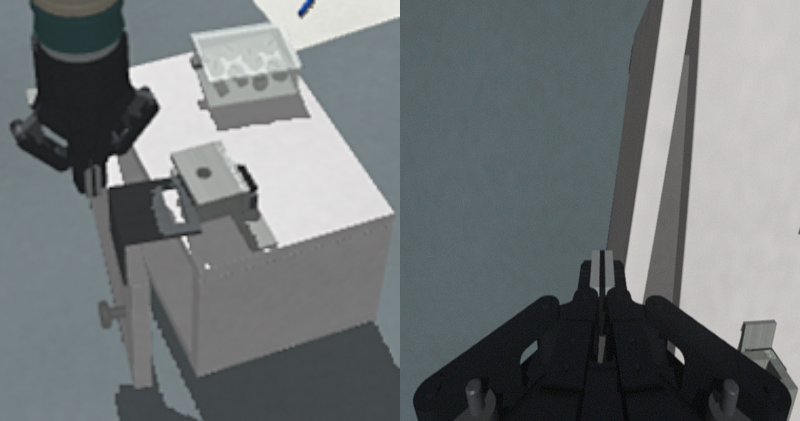

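The door is now closing, with the tongue heading into the keeper gap at about (185,190). I'll keep pushing gently.

Request:
{"method": "arm_command", "body": {
  "commands": [
    [0,0.025,0,0,0,0],
    [0,0.025,0,0,0,0],
    [0,0.025,0,0,0,0],
    [0,0.015,0,0,0,0],
    [0,0,0,0,0,0]
  ]
}}

```text
t: 6.98
tool_pos: [0.5123, 0.0817, 0.1047]
ee_rot: [1.874, 1.57, 0.523]
force: [-0.2, 0.2, 0.1]
gripper_width: -0.0001
```

Request:
{"method": "arm_command", "body": {
  "commands": [
    [0,0.01,0,0,0,0],
    [0,0,0,0,0,0]
  ]
}}

```text
t: 7.15
tool_pos: [0.5135, 0.0819, 0.1047]
ee_rot: [2.148, 1.57, 0.797]
force: [-0.1, -0.6, 0.3]
gripper_width: -0.0003
```

Request:
{"method": "arm_command", "body": {
  "commands": [
    [0,0.01,0,0,0,0],
    [0,0,0,0,0,0]
  ]
}}

```text
t: 7.32
tool_pos: [0.5154, 0.0823, 0.1048]
ee_rot: [1.551, 1.571, 0.2]
force: [-0.0, -0.4, 0.3]
gripper_width: 0.0
```

Request:
{"method": "arm_command", "body": {
  "commands": [
    [0,0.01,0,0,0,0],
    [0,0,0,0,0,0]
  ]
}}

```text
t: 7.48
tool_pos: [0.5175, 0.0827, 0.1048]
ee_rot: [1.55, 1.57, 0.198]
force: [-0.1, -0.9, 1.0]
gripper_width: 0.0003
```

```bash
python3 - <<'E'
from st import *
show()
E
```

```text
t 7.48 tcp [0.5175 0.0827 0.1048] cab [-121.4   -1.9  104.8] F [-0.1 -0.9  1. ] w 0.0003
turn to cab frame deg [-0.    0.   -0.04] units [-0.     0.    -0.001]
```

Request:
{"method": "arm_command", "body": {
  "commands": [
    [0,0.01,0,0,0,0],
    [0,0,0,0,0,0]
  ]
}}

```text
t: 7.65
tool_pos: [0.5186, 0.0828, 0.1047]
ee_rot: [-1.275, 1.569, -2.626]
force: [-2.1, -1.1, 2.1]
gripper_width: -0.0001
```

Request:
{"method": "arm_command", "body": {
  "commands": [
    [0,0.01,0,0,0,0],
    [0,0,0,0,0,0]
  ]
}}

```text
t: 7.82
tool_pos: [0.5187, 0.0828, 0.1046]
ee_rot: [-1.436, 1.566, -2.787]
force: [-6.8, -1.8, 5.8]
gripper_width: -0.0001
```

```bash
python3 - <<'E'
from st import *
show()
s=cap('side')['image'];w=cap('wrist')['image']
o=np.hstack([cv2.resize(s[200:350,225:385],(400,375)),cv2.resize(w,(400,375))])
cv2.imwrite('pics/d4.png',o)
E
```

```text
t 7.82 tcp [0.5187 0.0828 0.1046] cab [-120.3   -2.1  104.6] F [-6.8 -1.8  5.8] w -0.0001
turn to cab frame deg [-0.01  0.04  0.29] units [-0.     0.001  0.006]
```

View pics/d4.png

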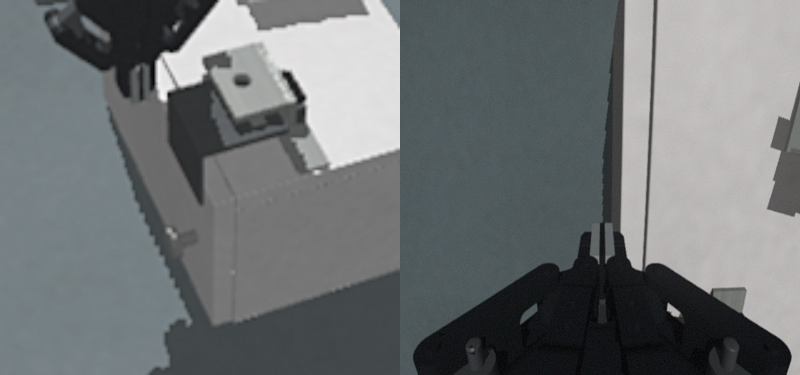

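Force rose to about 7 N and the door is flush with the cabinet side, so it is shut. Before grasping I'll triangulate where the fingertips really are.

Request:
{"method": "arm_command", "body": {
  "commands": [
    [0,-0.06,0,0,0,0],
    [0,-0.12,0,0,0,0],
    [-0.2,0,0,0,0,0],
    [-0.2,0,0,0,0,0],
    [-0.2,0,0,0,0,0],
    [-0.1,0,0,0,0,0],
    [0,0,0,0,0,0]
  ],
  "grip": 1
}}

```text
t: 8.5
tool_pos: [0.49, 0.0761, 0.2511]
ee_rot: [1.448, 1.558, 0.097]
force: [1.6, -0.4, 0.2]
gripper_width: 0.0
```

```bash
python3 - <<'E'
from st import *
T0=np.array([.5187,.0828,.1046])
def tri(a,b):
    A=[];B=[]
    for n,u in(('side',a),('wrist',b)):
        o,d=ray(n,*u); d/=np.linalg.norm(d); P=np.eye(3)-np.outer(d,d); A.append(P);B.append(P@o)
    x=np.linalg.lstsq(np.vstack(A),np.hstack(B),rcond=None)[0]
    return x,[proj(n,x)[0]-u for n,u in(('side',a),('wrist',b))]
x,e=tri((279.8,240.8),(322,284)); print((x-T0)*1e3,e)
show(np.array([.4817,-.305,.24]))
E
```

```text
[-2.18491202e-02  3.55363920e+00  2.23131415e+01] [array([-0.89085841,  0.15657879]), array([3.54387552, 0.85218173])]
t 8.5 tcp [0.49   0.0761 0.2511] cab [-149.7   -2.4  251.1] F [ 1.6 -0.4  0.2] w 0.0
turn to cab frame deg [ 0.02  0.09 -0.74] units [ 0.     0.002 -0.016]
target [ 0.4817 -0.305   0.24  ] units in present tool [ 0.052 -0.457  1.851] in cab-tool [ 0.055 -0.455  1.851]
```

Request:
{"method": "arm_command", "body": {
  "commands": [
    [0,-0.0287,0.1862,0,0,0],
    [0,-0.0287,0.1862,0,0,0],
    [0,-0.0287,0.1862,0,0,0],
    [0,-0.0287,0.1862,0,0,0],
    [0,-0.0287,0.1862,0,0,0],
    [0,-0.0287,0.1862,0,0,0],
    [0,-0.0287,0.1862,0,0,0],
    [0,-0.0287,0.1862,0,0,0]
  ]
}}

```text
t: 9.17
tool_pos: [0.5055, -0.2265, 0.2437]
ee_rot: [2.478, 1.57, 1.126]
force: [0.8, 0.8, 0.7]
gripper_width: 0.0002
```

Request:
{"method": "arm_command", "body": {
  "commands": [
    [0,-0.0287,0.1862,0,0,0],
    [0,-0.0287,0.1862,0,0,0],
    [0.2,0,0,0,0,0],
    [0.2,0,0,0,0,0],
    [0.2,0,0,0,0,0],
    [0.2,0,0,0,0,0],
    [0,0,0,0,0,0],
    [0,0,0,0,0,0]
  ]
}}

```text
t: 9.83
tool_pos: [0.5083, -0.2982, 0.0818]
ee_rot: [-2.5, 1.564, 2.432]
force: [0.7, -0.3, 0.8]
gripper_width: 0.0002
```

```bash
python3 - <<'E'
from st import *
show(np.array([.515,-.3,.06]))
E
```

```text
t 9.83 tcp [ 0.5083 -0.2982  0.0818] cab [-213.3 -371.7   81.8] F [ 0.7 -0.3  0.8] w 0.0002
turn to cab frame deg [ 0.01 -0.32  0.24] units [ 0.    -0.007  0.005]
target [ 0.515 -0.3    0.06 ] units in present tool [0.109 0.031 0.017] in cab-tool [0.109 0.031 0.016]
```

Request:
{"method": "arm_command", "body": {
  "commands": [
    [0,0.03,0,0,0,0],
    [0.04,0,0,0,0,0],
    [0.04,0,0,0,0,0],
    [0.02,0,0,0,0,0],
    [0,0,0,0,0,0],
    [0,0,0,0,0,0]
  ]
}}

```text
t: 10.33
tool_pos: [0.5167, -0.2989, 0.0648]
ee_rot: [-2.823, 1.571, 2.109]
force: [0.3, -0.3, -0.8]
gripper_width: 0.0
```

Request:
{"method": "arm_command", "body": {
  "commands": [
    [0.02,0,0,0,0,0],
    [0.02,0,0,0,0,0],
    [0,0,0,0,0,0]
  ]
}}

```text
t: 10.58
tool_pos: [0.5162, -0.2986, 0.0559]
ee_rot: [-2.425, 1.569, 2.506]
force: [-0.1, 0.1, 0.5]
gripper_width: -0.0002
```

Request:
{"method": "arm_command", "body": {
  "commands": [
    [0.01,0,0,0,0,0],
    [0,0,0,0,0,0],
    [0,0,0,0,0,0]
  ]
}}

```text
t: 10.83
tool_pos: [0.5166, -0.2989, 0.0546]
ee_rot: [-2.405, 1.57, 2.527]
force: [0.4, 1.0, -0.8]
gripper_width: 0.0001
```

Still no contact; continuing down in 3 mm steps.

Request:
{"method": "arm_command", "body": {
  "commands": [
    [0.015,0,0,0,0,0],
    [0,0,0,0,0,0]
  ]
}}

```text
t: 11.0
tool_pos: [0.5166, -0.2988, 0.0513]
ee_rot: [-2.444, 1.57, 2.488]
force: [0.0, 0.3, -0.0]
gripper_width: -0.0003
```

Request:
{"method": "arm_command", "body": {
  "commands": [
    [0.015,0,0,0,0,0],
    [0,0,0,0,0,0]
  ]
}}

```text
t: 11.17
tool_pos: [0.5164, -0.2987, 0.0482]
ee_rot: [-2.456, 1.57, 2.476]
force: [0.3, -0.4, -0.7]
gripper_width: 0.0002
```

Request:
{"method": "arm_command", "body": {
  "commands": [
    [0.015,0,0,0,0,0],
    [0,0,0,0,0,0]
  ]
}}

```text
t: 11.33
tool_pos: [0.5164, -0.2987, 0.0451]
ee_rot: [-2.418, 1.57, 2.514]
force: [-0.4, 0.5, -0.0]
gripper_width: -0.0001
```

Request:
{"method": "arm_command", "body": {
  "commands": [
    [0.015,0,0,0,0,0],
    [0,0,0,0,0,0]
  ]
}}

```text
t: 11.5
tool_pos: [0.5164, -0.2987, 0.0421]
ee_rot: [-2.439, 1.57, 2.493]
force: [-0.3, 0.2, -0.3]
gripper_width: 0.0001
```

Request:
{"method": "arm_command", "body": {
  "commands": [
    [0.015,0,0,0,0,0],
    [0,0,0,0,0,0]
  ]
}}

```text
t: 11.67
tool_pos: [0.5164, -0.2988, 0.0392]
ee_rot: [-2.458, 1.57, 2.473]
force: [-0.2, 0.5, -1.2]
gripper_width: -0.0001
```

Request:
{"method": "arm_command", "body": {
  "commands": [
    [0.015,0,0,0,0,0],
    [0,0,0,0,0,0]
  ]
}}

```text
t: 11.83
tool_pos: [0.5164, -0.2987, 0.0362]
ee_rot: [-2.456, 1.57, 2.475]
force: [-0.9, 0.6, -0.8]
gripper_width: -0.0004
```

Request:
{"method": "arm_command", "body": {
  "commands": [
    [0.01,0,0,0,0,0],
    [0,0,0,0,0,0]
  ]
}}

```text
t: 12.0
tool_pos: [0.5165, -0.2988, 0.0343]
ee_rot: [-2.421, 1.57, 2.511]
force: [0.3, -0.1, -0.2]
gripper_width: -0.0001
```

Request:
{"method": "arm_command", "body": {
  "commands": [
    [0.01,0,0,0,0,0],
    [0,0,0,0,0,0]
  ]
}}

```text
t: 12.17
tool_pos: [0.5166, -0.2988, 0.0324]
ee_rot: [-2.454, 1.57, 2.478]
force: [-0.1, 0.8, 0.3]
gripper_width: -0.0
```

Request:
{"method": "arm_command", "body": {
  "commands": [
    [0.01,0,0,0,0,0],
    [0,0,0,0,0,0]
  ]
}}

```text
t: 12.33
tool_pos: [0.5165, -0.2988, 0.0304]
ee_rot: [-2.451, 1.57, 2.48]
force: [0.9, -0.4, 0.3]
gripper_width: -0.0
```

Request:
{"method": "arm_command", "body": {
  "commands": [
    [0.01,0,0,0,0,0],
    [0,0,0,0,0,0]
  ]
}}

```text
t: 12.5
tool_pos: [0.5165, -0.2988, 0.0283]
ee_rot: [-2.408, 1.57, 2.524]
force: [-0.6, 0.5, -0.2]
gripper_width: 0.0
```

Request:
{"method": "arm_command", "body": {
  "commands": [
    [0.01,0,0,0,0,0],
    [0,0,0,0,0,0]
  ]
}}

```text
t: 12.67
tool_pos: [0.5166, -0.2988, 0.0264]
ee_rot: [-2.48, 1.57, 2.452]
force: [-0.6, -0.1, -0.7]
gripper_width: 0.0002
```

```bash
python3 - <<'E'
from h import *
s=cap('side')['image'];w=cap('wrist')['image']
o=np.hstack([cv2.resize(s[370:480,220:360],(400,314)),cv2.resize(w,(400,314))])
cv2.imwrite('pics/p1.png',o)
E
```

```text
(no output)
```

View pics/p1.png

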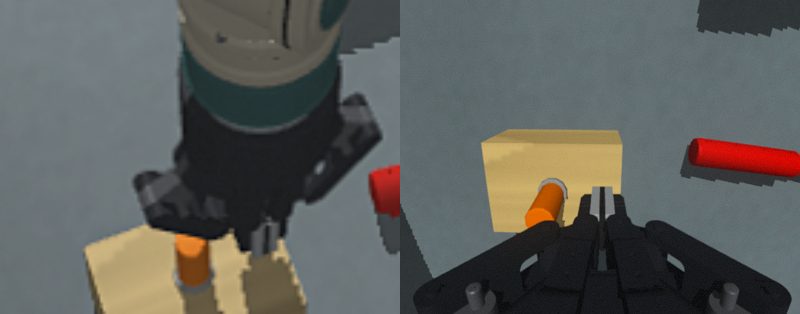

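The tips are just above the block and its shadow, to the right of the pin. Continuing to contact.

Request:
{"method": "arm_command", "body": {
  "commands": [
    [0.01,0,0,0,0,0],
    [0,0,0,0,0,0]
  ]
}}

```text
t: 12.93
tool_pos: [0.5166, -0.2989, 0.0244]
ee_rot: [-2.363, 1.57, 2.569]
force: [0.5, 0.1, 0.2]
gripper_width: 0.0001
```

Request:
{"method": "arm_command", "body": {
  "commands": [
    [0.01,0,0,0,0,0],
    [0,0,0,0,0,0]
  ]
}}

```text
t: 13.1
tool_pos: [0.5165, -0.2988, 0.0223]
ee_rot: [-2.437, 1.57, 2.495]
force: [0.5, 0.5, -0.7]
gripper_width: 0.0001
```

Request:
{"method": "arm_command", "body": {
  "commands": [
    [0.01,0,0,0,0,0],
    [0,0,0,0,0,0]
  ]
}}

```text
t: 13.27
tool_pos: [0.5165, -0.2988, 0.0203]
ee_rot: [-2.392, 1.57, 2.54]
force: [-0.5, -0.1, 0.3]
gripper_width: 0.0004
```

Request:
{"method": "arm_command", "body": {
  "commands": [
    [-0.2,0,0,0,0,0],
    [-0.2,0,0,0,0,0],
    [0,-0.088,-0.004,0,0,0],
    [0,-0.088,-0.004,0,0,0],
    [0,0,0,0,0,0],
    [0,0,0,0,0,0],
    [0,0,0,0,0,0]
  ],
  "grip": -1
}}

```text
t: 13.85
tool_pos: [0.4822, -0.305, 0.1005]
ee_rot: [2.243, 1.57, 0.891]
force: [0.7, 0.3, 0.3]
gripper_width: 0.0833
```

```bash
python3 - <<'E'
from st import *
show(np.array([.4817,-.305,.028]))
w=cap('wrist','w5.png')['image']
h=cv2.cvtColor(w,cv2.COLOR_BGR2HSV); m=cv2.inRange(h,(6,180,120),(16,255,255))
k,l,stt,ce=cv2.connectedComponentsWithStats(m)
print([(stt[j].tolist(),ce[j].round(1).tolist()) for j in range(1,k) if stt[j][4]>100])
q=lambda z:proj('wrist',[.4817,-.305,z]).round(1)
print('pred grip top/bottom',q(.09),q(.054))
m=m>0; ys,xs=np.where(m); 
for y in range(ys.min(),ys.max(),6): print(y,xs[ys==y].min(),xs[ys==y].max(),end=' | ')
E
```

```text
t 13.85 tcp [ 0.4822 -0.305   0.1005] cab [-240.2 -372.7  100.5] F [0.7 0.3 0.3] w 0.0833
turn to cab frame deg [-0.01 -0.01 -0.02] units [-0. -0. -0.]
target [ 0.4817 -0.305   0.028 ] units in present tool [ 0.362 -0.003 -0.   ] in cab-tool [ 0.362 -0.003 -0.001]
[([305, 237, 31, 46, 1171], [320.4, 260.0])]
pred grip top/bottom [[323.  265.9]] [[323.1 245.7]]
237 317 326 | 243 310 332 | 249 308 334 | 255 307 334 | 261 306 335 | 267 305 335 | 273 306 334 | 279 311 330 |
```

Request:
{"method": "arm_command", "body": {
  "commands": [
    [0.1,-0.006,0,0,0,0],
    [0.1,0,0,0,0,0],
    [0.08,0,0,0,0,0],
    [0.05,0,0,0,0,0],
    [0.03,0,0,0,0,0],
    [0,0,0,0,0,0],
    [0,0,0,0,0,0]
  ]
}}

```text
t: 14.48
tool_pos: [0.4813, -0.3054, 0.0288]
ee_rot: [1.349, 1.571, -0.003]
force: [0.6, -0.1, 0.1]
gripper_width: 0.0853
```

Request:
{"method": "arm_command", "body": {
  "commands": [
    [0,0,0,0,0,0],
    [0,0,0,0,0,0],
    [0,0,0,0,0,0],
    [0,0,0,0,0,0],
    [0,0,0,0,0,0],
    [0,0,0,0,0,0]
  ],
  "grip": 1
}}

```text
t: 14.98
tool_pos: [0.481, -0.3056, 0.0293]
ee_rot: [0.116, 1.57, -1.235]
force: [-0.4, 0.1, 0.5]
gripper_width: 0.0162
```

```bash
python3 - <<'E'
from st import *
show()
s=cap('side')['image'];w=cap('wrist')['image']
o=np.hstack([cv2.resize(s[390:480,220:340],(400,300)),cv2.resize(w[180:440,160:500],(400,300))])
cv2.imwrite('pics/p2.png',o)
E
```

```text
t 14.98 tcp [ 0.481  -0.3056  0.0293] cab [-241.6 -373.    29.3] F [-0.4  0.1  0.5] w 0.0162
turn to cab frame deg [-0.    0.04 -0.  ] units [-0.     0.001 -0.   ]
```

View pics/p2.png

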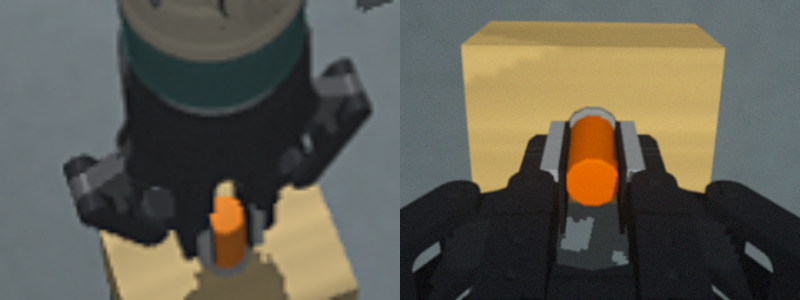

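The pin is held between the pads, which end just above the collar. Lifting, then checking for slip.

Request:
{"method": "arm_command", "body": {
  "commands": [
    [-0.05,0,0,0,0,0],
    [-0.15,0,0,0,0,0],
    [-0.2,0,0,0,0,0],
    [-0.2,0,0,0,0,0],
    [-0.2,0,0,0,0,0],
    [-0.2,0,0,0,0,0],
    [-0.2,0,0,0,0,0],
    [0,0,0,0,0,0]
  ]
}}

```text
t: 15.75
tool_pos: [0.4848, -0.3084, 0.2792]
ee_rot: [0.685, 1.554, -0.666]
force: [1.5, -0.3, 0.9]
gripper_width: 0.0161
```

```bash
python3 - <<'E'
from st import *
def org(w):
    h=cv2.cvtColor(w,cv2.COLOR_BGR2HSV); m=cv2.inRange(h,(6,180,120),(16,255,255))
    k,l,st,ce=cv2.connectedComponentsWithStats(m); j=1+st[1:,4].argmax(); return st[j],ce[j]
T0=np.array([.481,-.3056,.0293])
print('before disc', 'axis proj at top', proj('wrist',[.481,-.3056,.09]),'bottom',proj('wrist',[.481,-.3056,.054]))
w=cap('wrist','w6.png')['image']; print(org(w))
show(np.array([.5894,.0347,.27]))
E
```

```text
before disc axis proj at top [[324.4551151  336.45713926]] bottom [[324.2169647  293.88356469]]
(array([ 301,  281,   44,   77, 2770], dtype=int32), array([322.76714801, 320.52166065]))
t 15.8 tcp [ 0.4836 -0.3074  0.2752] cab [-239.4 -375.4  275.2] F [-0.3 -0.1 -1. ] w 0.0158
turn to cab frame deg [ 0.01  0.51 -0.42] units [ 0.     0.011 -0.009]
target [0.5894 0.0347 0.27  ] units in present tool [ 0.019  0.888 -1.555] in cab-tool [ 0.026  0.888 -1.555]
```

Request:
{"method": "arm_command", "body": {
  "commands": [
    [0,0.0888,-0.1555,0,0,0],
    [0,0.0888,-0.1555,0,0,0],
    [0,0.0888,-0.1555,0,0,0],
    [0,0.0888,-0.1555,0,0,0],
    [0,0.0888,-0.1555,0,0,0],
    [0,0.0888,-0.1555,0,0,0],
    [0,0.0888,-0.1555,0,0,0],
    [0,0.0888,-0.1555,0,0,0]
  ]
}}

```text
t: 16.47
tool_pos: [0.5644, -0.0295, 0.267]
ee_rot: [-1.994, 1.568, 2.937]
force: [0.0, -0.2, -1.4]
gripper_width: 0.0158
```

Request:
{"method": "arm_command", "body": {
  "commands": [
    [0,0.08,-0.14,0,0,0],
    [0,0.08,-0.14,0,0,0],
    [0,0,0,0,0,0],
    [0,0,0,0,0,0],
    [0,0,0,0,0,0]
  ]
}}

```text
t: 16.88
tool_pos: [0.5834, 0.03, 0.2673]
ee_rot: [-1.689, 1.568, -3.04]
force: [0.2, -0.8, -1.2]
gripper_width: 0.0162
```

```bash
python3 - <<'E'
from st import *
show(np.array([.5894,.0347,.22]))
s=cap('side','s7.png')['image'];w=cap('wrist','w7.png')['image']
T=bot.get_state()['tool_pos']
print('pin tip proj side',proj('side',T-[0,0,.0153]),'wrist',proj('wrist',T-[0,0,.0153]))
o=np.hstack([cv2.resize(s[150:300,240:400],(400,375)),cv2.resize(w[150:450,160:480],(400,375))])
cv2.imwrite('pics/k1.png',o)
E
```

```text
t 16.88 tcp [0.5834 0.03   0.2673] cab [-68.6 -67.7 267.3] F [ 0.2 -0.8 -1.2] w 0.0162
turn to cab frame deg [ 0.03 -0.02  0.16] units [ 0.001 -0.     0.004]
target [0.5894 0.0347 0.22  ] units in present tool [ 0.237  0.035 -0.016] in cab-tool [ 0.237  0.034 -0.016]
pin tip proj side [[319.12962654 209.11703363]] wrist [[324.20407598 263.8121199 ]]
```

View pics/k1.png

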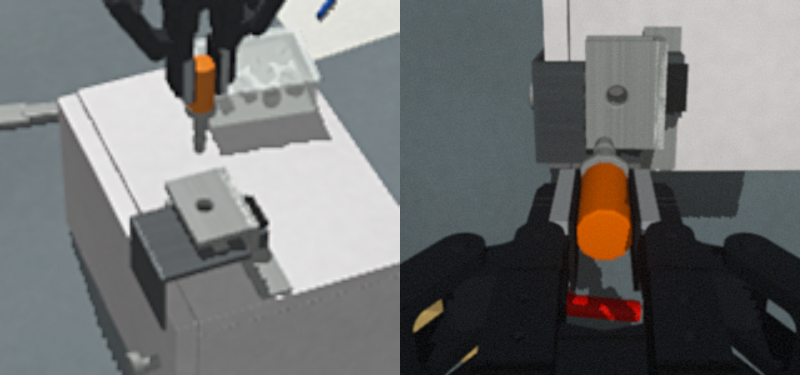

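```bash
python3 - <<'E'
from st import *
s=cv2.imread('pics/s7.png',0);w=cv2.imread('pics/w7.png',0)
def dark(im,u,v,r,th):
    p=im[v-r:v+r+1,u-r:u+r+1].astype(float); bg=np.median(p); ys,xs=np.where(p<bg-th); 
    return xs.mean()+u-r,ys.mean()+v-r,len(xs)
a=dark(s,322,232,5,30);b=dark(w,333,226,11,30);print(a,b)
for n,q in(('side',a),('wrist',b)):
    x=atz(n,q[0],q[1],.192); print(n,x)
show(atz('wrist',b[0],b[1],.192)+[0,0,.03],atz('side',a[0],a[1],.192)+[0,0,.03])
E
```

```text
(np.float64(321.375), np.float64(231.75), 32) (np.float64(333.8492063492063), np.float64(226.6984126984127), 126)
side [0.58946275 0.03488379 0.192     ]
wrist [0.58930922 0.0358661  0.192     ]
t 16.98 tcp [0.5837 0.0291 0.268 ] cab [-68.5 -68.6 268. ] F [-0.  -0.3 -0.9] w 0.0157
turn to cab frame deg [-0.07 -0.01  0.09] units [-0.001 -0.     0.002]
target [0.5893 0.0359 0.222 ] units in present tool [ 0.23   0.035 -0.027] in cab-tool [ 0.23   0.035 -0.027]
target [0.5895 0.0349 0.222 ] units in present tool [ 0.23   0.035 -0.022] in cab-tool [ 0.23   0.034 -0.022]
```

Request:
{"method": "arm_command", "body": {
  "commands": [
    [0,0.0345,-0.0235,0,0,0],
    [0.1,0,0,0,0,0],
    [0.1,0,0,0,0,0],
    [0.06,0,0,0,0,0],
    [0,0,0,0,0,0],
    [0,0,0,0,0,0]
  ]
}}

```text
t: 17.48
tool_pos: [0.5896, 0.0358, 0.216]
ee_rot: [-1.894, 1.569, 3.037]
force: [-0.2, -0.2, -0.8]
gripper_width: 0.0161
```

```bash
python3 - <<'E'
from st import *
show(np.array([.5894,.0352,.2]))
E
```

```text
t 17.48 tcp [0.5896 0.0358 0.216 ] cab [-61.3 -63.4 216. ] F [-0.2 -0.2 -0.8] w 0.0161
turn to cab frame deg [-0.04 -0.03  0.1 ] units [-0.001 -0.001  0.002]
target [0.5894 0.0352 0.2   ] units in present tool [ 0.08  -0.001  0.003] in cab-tool [ 0.08  -0.001  0.003]
```

Request:
{"method": "arm_command", "body": {
  "commands": [
    [0.02,0,0.002,0,0,0],
    [0.015,0,0,0,0,0],
    [0,0,0,0,0,0]
  ]
}}

```text
t: 17.73
tool_pos: [0.5906, 0.0357, 0.2101]
ee_rot: [1.317, 1.57, -0.034]
force: [-0.3, -0.3, -1.4]
gripper_width: 0.0161
```

Request:
{"method": "arm_command", "body": {
  "commands": [
    [0.01,0,0,0,0,0],
    [0,0,0,0,0,0]
  ]
}}

```text
t: 17.9
tool_pos: [0.5904, 0.0357, 0.2079]
ee_rot: [1.294, 1.57, -0.058]
force: [0.4, 0.0, -1.1]
gripper_width: 0.0157
```

Request:
{"method": "arm_command", "body": {
  "commands": [
    [0.01,0,0,0,0,0],
    [0,0,0,0,0,0]
  ]
}}

```text
t: 18.07
tool_pos: [0.5901, 0.0358, 0.2055]
ee_rot: [-1.82, 1.571, 3.112]
force: [0.1, -0.4, -1.1]
gripper_width: 0.016
```

Request:
{"method": "arm_command", "body": {
  "commands": [
    [0.01,0,0,0,0,0],
    [0,0,0,0,0,0]
  ]
}}

```text
t: 18.23
tool_pos: [0.59, 0.0358, 0.2034]
ee_rot: [-1.845, 1.57, 3.087]
force: [0.9, 0.3, -0.6]
gripper_width: 0.016
```

Request:
{"method": "arm_command", "body": {
  "commands": [
    [0.01,-0.002,0,0,0,0],
    [0,0,0,0,0,0]
  ]
}}

```text
t: 18.4
tool_pos: [0.5895, 0.0357, 0.2013]
ee_rot: [-1.86, 1.57, 3.072]
force: [-0.6, -0.0, -1.0]
gripper_width: 0.0161
```

Request:
{"method": "arm_command", "body": {
  "commands": [
    [0.01,0,0,0,0,0],
    [0,0,0,0,0,0]
  ]
}}

```text
t: 18.57
tool_pos: [0.5896, 0.0357, 0.1993]
ee_rot: [-1.88, 1.57, 3.052]
force: [0.6, -0.0, -0.6]
gripper_width: 0.0163
```

Request:
{"method": "arm_command", "body": {
  "commands": [
    [0.01,0,0,0,0,0],
    [0,0,0,0,0,0]
  ]
}}

```text
t: 18.73
tool_pos: [0.5896, 0.0357, 0.1973]
ee_rot: [-1.862, 1.57, 3.069]
force: [0.2, 0.9, -0.4]
gripper_width: 0.0161
```

Request:
{"method": "arm_command", "body": {
  "commands": [
    [0.01,0,0,0,0,0],
    [0,0,0,0,0,0]
  ]
}}

```text
t: 18.9
tool_pos: [0.5897, 0.0357, 0.1953]
ee_rot: [-1.908, 1.57, 3.024]
force: [-0.6, 0.2, -1.9]
gripper_width: 0.016
```

Request:
{"method": "arm_command", "body": {
  "commands": [
    [0.01,0,0,0,0,0],
    [0.005,0,0,0,0,0],
    [0,0,0,0,0,0]
  ]
}}

```text
t: 19.15
tool_pos: [0.5896, 0.0356, 0.1923]
ee_rot: [-1.805, 1.57, 3.127]
force: [0.3, -0.8, -0.4]
gripper_width: 0.0159
```

Request:
{"method": "arm_command", "body": {
  "commands": [
    [0.01,0,0,0,0,0],
    [0,0,0,0,0,0]
  ]
}}

```text
t: 19.32
tool_pos: [0.5897, 0.0357, 0.1903]
ee_rot: [-1.88, 1.57, 3.052]
force: [0.6, -0.3, -1.5]
gripper_width: 0.016
```

Request:
{"method": "arm_command", "body": {
  "commands": [
    [0.01,0,0,0,0,0],
    [0,0,0,0,0,0]
  ]
}}

```text
t: 19.48
tool_pos: [0.5896, 0.0357, 0.1883]
ee_rot: [-1.801, 1.57, 3.13]
force: [-0.7, -0.9, -0.2]
gripper_width: 0.0161
```

Request:
{"method": "arm_command", "body": {
  "commands": [
    [0.01,0,0,0,0,0],
    [0,0,0,0,0,0]
  ]
}}

```text
t: 19.65
tool_pos: [0.5896, 0.0357, 0.1863]
ee_rot: [-1.869, 1.57, 3.063]
force: [-0.6, -0.6, -1.0]
gripper_width: 0.0158
```

Request:
{"method": "arm_command", "body": {
  "commands": [
    [0.01,0,0,0,0,0],
    [0,0,0,0,0,0]
  ]
}}

```text
t: 19.82
tool_pos: [0.5896, 0.0356, 0.1843]
ee_rot: [-1.796, 1.57, 3.136]
force: [-0.2, 0.3, -1.6]
gripper_width: 0.0162
```

Request:
{"method": "arm_command", "body": {
  "commands": [
    [0.01,0,0,0,0,0],
    [0,0,0,0,0,0]
  ]
}}

```text
t: 19.98
tool_pos: [0.5896, 0.0356, 0.1823]
ee_rot: [-1.744, 1.57, -3.096]
force: [0.6, 0.3, -1.0]
gripper_width: 0.0159
```

Request:
{"method": "arm_command", "body": {
  "commands": [
    [0.01,0,0,0,0,0],
    [0,0,0,0,0,0]
  ]
}}

```text
t: 20.15
tool_pos: [0.5897, 0.0357, 0.1803]
ee_rot: [-1.796, 1.57, 3.136]
force: [-0.5, -0.3, -0.1]
gripper_width: 0.0163
```

Request:
{"method": "arm_command", "body": {
  "commands": [
    [0.01,0,0,0,0,0],
    [0,0,0,0,0,0]
  ]
}}

```text
t: 20.32
tool_pos: [0.5895, 0.0356, 0.1783]
ee_rot: [-1.515, 1.57, -2.866]
force: [-0.6, -0.4, -1.6]
gripper_width: 0.016
```

Request:
{"method": "arm_command", "body": {
  "commands": [
    [0.01,0,0,0,0,0],
    [0,0,0,0,0,0]
  ]
}}

```text
t: 20.48
tool_pos: [0.5895, 0.0355, 0.1763]
ee_rot: [-1.488, 1.57, -2.839]
force: [-0.5, -0.8, -2.1]
gripper_width: 0.0162
```

Request:
{"method": "arm_command", "body": {
  "commands": [
    [0.01,0,0,0,0,0],
    [0,0,0,0,0,0]
  ]
}}

```text
t: 20.65
tool_pos: [0.5896, 0.0356, 0.1743]
ee_rot: [-1.613, 1.57, -2.965]
force: [-0.9, -0.6, -1.8]
gripper_width: 0.0164
```

Request:
{"method": "arm_command", "body": {
  "commands": [
    [0.0075,0,0,0,0,0],
    [0,0,0,0,0,0]
  ]
}}

```text
t: 20.82
tool_pos: [0.5896, 0.0356, 0.1728]
ee_rot: [-1.599, 1.57, -2.951]
force: [-0.7, -0.8, -1.2]
gripper_width: 0.0162
```

Request:
{"method": "arm_command", "body": {
  "commands": [
    [0.0075,0,0,0,0,0],
    [0,0,0,0,0,0]
  ]
}}

```text
t: 20.98
tool_pos: [0.5897, 0.0357, 0.1713]
ee_rot: [-2.059, 1.571, 2.873]
force: [-0.3, -0.1, -1.9]
gripper_width: 0.0163
```

```bash
python3 - <<'E'
from st import *
show()
s=cap('side','s8.png')['image'];w=cap('wrist','w8.png')['image']
T=bot.get_state()['tool_pos']
o=np.hstack([cv2.resize(s[170:280,260:380],(400,367),interpolation=cv2.INTER_CUBIC),cv2.resize(w[150:450,160:480],(400,367))])
cv2.imwrite('pics/k2.png',o)
E
```

```text
t 20.98 tcp [0.5897 0.0357 0.1713] cab [-61.2 -63.6 171.3] F [-0.3 -0.1 -1.9] w 0.0163
turn to cab frame deg [-0.   -0.01  0.01] units [-0. -0.  0.]
```

View pics/k2.png

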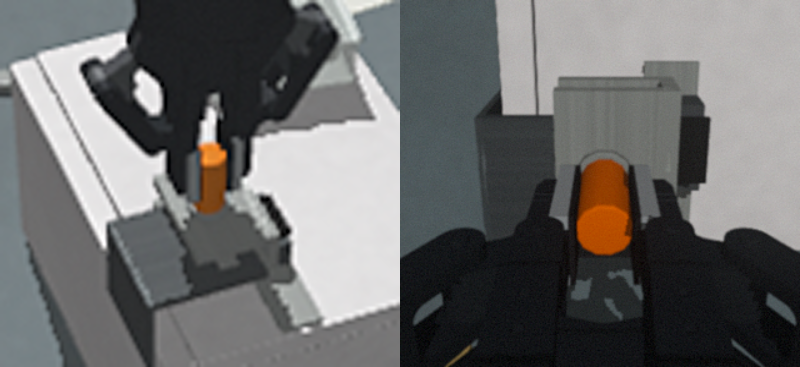

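Request:
{"method": "arm_command", "body": {
  "commands": [
    [0.005,0,0,0,0,0],
    [0,0,0,0,0,0]
  ]
}}

```text
t: 21.25
tool_pos: [0.5899, 0.0357, 0.1712]
ee_rot: [1.143, 1.571, -0.208]
force: [-2.2, -0.7, 2.7]
gripper_width: 0.0161
```

Request:
{"method": "arm_command", "body": {
  "commands": [
    [0.005,0,0,0,0,0],
    [0,0,0,0,0,0]
  ]
}}

```text
t: 21.42
tool_pos: [0.5899, 0.0357, 0.1704]
ee_rot: [1.199, 1.57, -0.152]
force: [-3.0, -0.8, 5.0]
gripper_width: 0.0159
```

Request:
{"method": "arm_command", "body": {
  "commands": [
    [0.005,0,0,0,0,0],
    [0,0,0,0,0,0]
  ]
}}

```text
t: 21.58
tool_pos: [0.5899, 0.0356, 0.1698]
ee_rot: [1.127, 1.57, -0.224]
force: [-4.0, -0.1, 7.3]
gripper_width: 0.0157
```

```bash
python3 - <<'E'
from st import *
def org(i,lo):
    h=cv2.cvtColor(i,cv2.COLOR_BGR2HSV); m=cv2.inRange(h,lo,(16,255,255))
    k,l,st,ce=cv2.connectedComponentsWithStats(m); j=1+st[1:,4].argmax(); return st[j].tolist(),ce[j].round(1).tolist()
s=cv2.imread('pics/s8.png');w=cv2.imread('pics/w8.png')
print(org(s,(4,150,60)),org(w,(6,180,120)),org(s,(6,180,150)))
T=np.array([.5897,.0357,.1713])
for z in(.054,.064,.068,.072,.076,.024,.028,.032,.036): print('collar z' ,z, proj('side',T+[0,0,z]).round(1))
show()
E
```

```text
([319, 213, 9, 21, 153], [323.2, 222.7]) ([302, 281, 43, 77, 2551], [322.9, 321.1]) ([320, 213, 8, 7, 42], [323.3, 216.3])
collar z 0.054 [[321.7 217.8]]
collar z 0.064 [[321.8 213.6]]
collar z 0.068 [[321.9 211.8]]
collar z 0.072 [[321.9 210.1]]
collar z 0.076 [[321.9 208.4]]
collar z 0.024 [[321.5 230.1]]
collar z 0.028 [[321.5 228.5]]
collar z 0.032 [[321.5 226.8]]
collar z 0.036 [[321.6 225.2]]
t 21.58 tcp [0.5899 0.0356 0.1698] cab [-61.  -63.6 169.8] F [-4.  -0.1  7.3] w 0.0157
turn to cab frame deg [ 0.    0.02 -0.04] units [ 0.     0.    -0.001]
```

Request:
{"method": "arm_command", "body": {
  "commands": [
    [0.005,0,0,0,0,0],
    [0,0,0,0,0,0]
  ]
}}

```text
t: 21.75
tool_pos: [0.59, 0.0356, 0.1693]
ee_rot: [1.142, 1.57, -0.209]
force: [-5.8, -0.6, 9.1]
gripper_width: 0.0159
```

Request:
{"method": "arm_command", "body": {
  "commands": [
    [0.005,0,0,0,0,0],
    [0,0,0,0,0,0]
  ]
}}

```text
t: 21.92
tool_pos: [0.59, 0.0356, 0.1688]
ee_rot: [1.18, 1.57, -0.172]
force: [-6.1, -0.3, 11.0]
gripper_width: 0.0161
```

```bash
python3 - <<'E'
from st import *
def org(i,lo):
    h=cv2.cvtColor(i,cv2.COLOR_BGR2HSV); m=cv2.inRange(h,lo,(16,255,255))
    k,l,st,ce=cv2.connectedComponentsWithStats(m); j=1+st[1:,4].argmax(); return st[j].tolist(),ce[j].round(1).tolist()
s9=cap('side','s9.png')['image']; w9=cap('wrist','w9.png')['image']; T9=bot.get_state()['tool_pos']
for f,T in(('s7.png',[.5834,.0300,.2676]),('s8.png',[.5897,.0357,.1713]),('s9.png',T9)):
    i=cv2.imread('pics/'+f); T=np.array(T)
    print(f,T.round(4),org(i,(4,150,60)),'pred top c',proj('side',T+[0,0,.0607]).round(1),'bot c',proj('side',T+[0,0,.0247]).round(1))
print('w9',org(w9,(6,180,120)))
S=bot.get_state();print(S['wrist_torque'].round(2),S['force'].round(1))
E
```

```text
s7.png [0.5834 0.03   0.2676] ([316, 172, 10, 23, 173], [321.2, 183.1]) pred top c [[319.5 174. ]] bot c [[319.2 191. ]]
s8.png [0.5897 0.0357 0.1713] ([319, 213, 9, 21, 153], [323.2, 222.7]) pred top c [[321.8 215. ]] bot c [[321.5 229.8]]
s9.png [0.59   0.0356 0.1689] ([319, 214, 9, 21, 146], [323.4, 223.8]) pred top c [[322.  215.9]] bot c [[321.6 230.8]]
w9 ([302, 281, 43, 77, 2565], [323.0, 321.2])
[-0.07  1.31 -0.02] [-5.4 -0.6 10.5]
```

Request:
{"method": "arm_command", "body": {
  "commands": [
    [-0.011,0,0,0,0,0],
    [-0.01,0,0,0,0,0],
    [0,0,0,0,0,0]
  ]
}}

```text
t: 22.27
tool_pos: [0.59, 0.0357, 0.1711]
ee_rot: [1.393, 1.57, 0.041]
force: [-2.4, -0.1, 1.7]
gripper_width: 0.0161
```

Request:
{"method": "arm_command", "body": {
  "commands": [
    [-0.007,0,0,0,0,0],
    [0,0,0,0,0,0]
  ]
}}

```text
t: 22.43
tool_pos: [0.5898, 0.0357, 0.1718]
ee_rot: [-1.962, 1.57, 2.969]
force: [-1.2, 0.6, -0.5]
gripper_width: 0.0162
```

Request:
{"method": "arm_command", "body": {
  "commands": [
    [0.01,0,0,0,0,0],
    [0.01,0,0,0,0,0],
    [0,0,0,0,0,0],
    [0,0,0,0,0,0]
  ]
}}

```text
t: 22.77
tool_pos: [0.59, 0.0356, 0.1697]
ee_rot: [1.127, 1.57, -0.224]
force: [-4.1, 0.2, 7.2]
gripper_width: 0.0165
```

Request:
{"method": "arm_command", "body": {
  "commands": [
    [-0.01,0,0,0,0,0],
    [0,0,0,0,0,0]
  ]
}}

```text
t: 22.93
tool_pos: [0.59, 0.0357, 0.1709]
ee_rot: [1.319, 1.57, -0.032]
force: [-2.2, -0.0, 2.8]
gripper_width: 0.016
```

Request:
{"method": "arm_command", "body": {
  "commands": [
    [0,0,0,0,0,0],
    [0,0,0,0,0,0],
    [0,0,0,0,0,0],
    [0,0,0,0,0,0],
    [0,0,0,0,0,0],
    [0,0,0,0,0,0]
  ],
  "grip": -1
}}

```text
t: 23.43
tool_pos: [0.5899, 0.0357, 0.1701]
ee_rot: [-2.513, 1.571, 2.419]
force: [0.2, 0.1, -0.4]
gripper_width: 0.0851
```

Request:
{"method": "arm_command", "body": {
  "commands": [
    [-0.05,0,0,0,0,0],
    [-0.1,0,0,0,0,0],
    [-0.15,0,0,0,0,0],
    [-0.2,0,0,0,0,0],
    [-0.2,0,0,0,0,0],
    [0,-0.2,0,0,0,0],
    [0,-0.2,0,0,0,0],
    [0,0,0,0,0,0]
  ]
}}

```text
t: 24.1
tool_pos: [0.505, 0.018, 0.3113]
ee_rot: [-1.715, 1.566, -3.067]
force: [-0.2, 0.6, -1.1]
gripper_width: 0.0853
```

```bash
python3 - <<'E'
from st import *
show()
s=cap('side','s10.png')['image'];t=cap('top','t10.png')['image'];w=cap('wrist','w10.png')['image']
h=cv2.cvtColor(s,cv2.COLOR_BGR2HSV); m=cv2.inRange(h,(4,150,60),(16,255,255))
k,l,stt,ce=cv2.connectedComponentsWithStats(m); print([x.tolist() for x in stt[1:] if x[4]>60])
o=np.zeros((600,800,3),np.uint8)
o[:440,:400]=cv2.resize(s[190:300,270:370],(400,440),interpolation=cv2.INTER_CUBIC)
o[:300,400:]=cv2.resize(w,(400,300)); o[300:,400:]=cv2.resize(t,(400,300))
cv2.imwrite('pics/f.png',o)
E
```

```text
t 24.1 tcp [0.505  0.018  0.3113] cab [-147.7  -62.4  311.3] F [-0.2  0.6 -1.1] w 0.0853
turn to cab frame deg [-0.03 -0.04  0.27] units [-0.001 -0.001  0.006]
[[318, 213, 10, 21, 174]]
```

View pics/f.png

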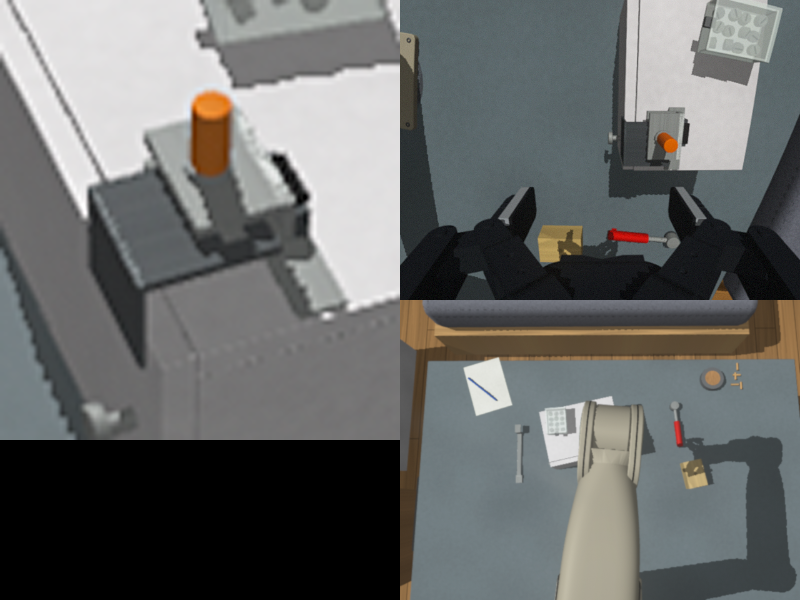

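```bash
python3 -c "
from cell import bot
print(bot.hand_in())"
```

```text
the job is handed in; nothing more can be done
None
```

I shut the door, put the pin through the keeper and tongue until its collar sat on the keeper, let go, and handed the job in at about 24 s of the 72 s allowed.

- **Door:** My first push missed. The real fingertips sit about 30 mm above the reported tool point, so they passed over the door without touching it. Pushing lower shut it against its stop at about 7 N, and the last picture shows it flush with the cabinet.
- **Finding the hole:** I located it in the camera images rather than by searching with contact, then lowered the pin in 2 mm steps. It went in with no force above noise, so I made no feeling search.
- **Pin seating:** At the depth where the collar should meet the keeper, the force climbed steadily. I pressed to about 11 N, then eased off and let go at about 3 N.
- **Final checks:** The grip's position in the side picture matches a flush collar to within about 1 mm; if it had stopped 8 mm high it would show clearly. The gripper is open and clear. The ratchet, pry bar and cam-lock box look unmoved in the last pictures.

**Not confirmed:** I never saw the 3–8 N click of the spring balls in the sampled forces. A very light upward tug neither confirmed nor ruled out that they hold the pin. That it is home rests on the depth, the climbing force and the pictures.

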